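# Press the hardware box's lid shut all round

### The arm

A 7-joint arm with a two-finger parallel gripper is mounted at the origin on the work surface. World frame = base frame: x ahead of the robot, y to its left, z up, the work surface at z = 0. Lengths are in m, angles in rad, forces in N, time in s.
With the tool pointing down it reaches from about 0.35 to 0.9 m from the base axis. Payload 19.9 kg.
Tool frame: the origin (TCP) lies midway between the tips of the shut fingers; the grasp point (between the pads) lies 19 mm behind it (grip_point_offset is the distance from the TCP to the grasp point, in m); z points along the fingers, y is the direction in which the jaws open and shut (so a half turn about z gives the same grasp; the last joint's range is limited). The gripper opens to 94 mm and grips with 3 to 60 N. Pads are 16 mm wide; open, the fingers measure 119 mm over their backs; the gripper's body (75 mm by 177 mm) begins 78 mm behind the grasp point.
Start: joints at [-1.198, 0.417, -0.01, 1.614, 0.005, 1.111, -0.053], TCP at [0.251, 0.572, 0.205] pointing down, gripper open.
Joint ranges: [-2.81, 2.81], [-0.39, 2.02], [-1.27, 1.25], [0.06, 2.57], [-1.19, 4.33], [0.19, 2], [-2.82, 2.82]. Speed limits (rad/s): [1.89, 1.89, 2.39, 2.39, 3.01, 3.01, 3.01].

### API

Orientations are given as a rotation vector (axis times angle).
In Python, from cell import * gives the robot as it stands.
- The arm moves only by the tool arm_command, never from a script. Its arguments are lists of equal length, an entry for each row: "dr": the turn, a rotation vector about the tool's x, y, z in degrees, a list of three; "dp": the shift along the tool's x, y, z in mm, a list of three; "claw": the closure in counts, from 0 (fully open) to 255 (shut). In form: {"dr": [[wx, wy, wz], ...], "dp": [[tx, ty, tz], ...], "claw": [claw, ...]}. A call has 1 to 5 rows; each row is the pose to reach, as a shift and turn from the pose measured when the call began, along the tool's axes at that moment; what a row does not reach only later rows make up. A row lasts 1/10 s, in which the tool goes at most 50 mm and 8.59 degrees, less where a joint would pass 70% of its speed; a pose out of reach is approached as far as the arm can. A call with a gripper value outside its range is refused whole. The fingers move at their own pace and stop on an object; the grip force is fixed at half the most. Time passes only in rows, so rows that repeat a pose let the fingers close. It gives the time, the measured TCP pose, the force and the opening at its end, in the units of the state.
- observe(): the state, without advancing time (a new reading comes with each control period).
- read_camera(name): name is "side" or "top" or "wrist"; returns a dict with "img" (480x640x3 uint8, red, green, blue), "depth" (480x640 float32, m along the optical axis (not along the pixel's ray), 0 where there is no reading), "mtx" (3x3 intrinsics, pixels), "k1" (the pictures are not rectified: a ray, as slopes to the right and down, at radius r is drawn at 1 + k1 r^2 times it, then the intrinsics apply), "view" (4x4, takes a point from world to camera coordinates). Camera axes: x right, y up, looking along -z (the intrinsics and any distortion apply to the point x, -y, -z); pixel columns grow to the right and rows downward; lengths in m; the calibration is good to about 2 mm. A picture is of the moment at which its call begins.
- close_job(): hands the job in, once; it reports no verdict.
Trained networks look in a picture, given as the dict that the camera call returned (one of the last four; its "shot" number tells which), for a name from the list of things; names that differ only in an ending like _2 or _b are one class to them, and where a whole thing is asked for, a point or a joint stands for the part that bears it (a point fixed in the world has none). Each returns a list of dicts, best first, with "score" (0 to 1); they miss things now and then, are a little off and sometimes report something else, mostly with a low value. They report only what shows in the picture. A call takes as long as a camera call.
- boxes_of(picture, label): "xy" ([column, row] in pixels, amid what is visible of it).
- silhouettes(picture, label): "pixels" (480x640 bool, what is visible of it) and "xy" ([column, row] in pixels, amid what is visible of it).
The state is a dict: "clock": time; "qpos": joint angles; "joint_velocities": joint speeds; "joint_torque": joint torques, N m; "ee_pos": TCP position; "ee_rot": TCP orientation; "ft_force": force on the tool from outside, world axes, zero at the start; "wrist_torque": the same for the moment, N m; "gripper_width": finger opening in m.
Only numpy, scipy, OpenCV 4.12 (cv2) and the standard library are available. Lean on these libraries where they do the work, as an engineer would, in place of code of your own. Each camera call takes 0.05 s, during which the arm holds its last target.

### The job

The white lid of the grey hardware box is not properly shut: the four sections of its rim still stand up. With the fingertips press down each raised section, round the rim, until all four have snapped fully home, flush with the lid's corners. Only press: do not lift, tip or shove the box, and leave the adapter standing on the lid and the things round the box where they are.

Things in the scene. Friction and masses are not known exactly. Their poses are not given: they have to be found in the camera images.
- box: grey plastic hardware box full of metal parts (about 1.6 kg, loose on the table) with a white snap-fit lid, 160 mm (its x) by 220 mm (its y). Origin at the centre of its underside on the table, z up. The lid's four fixed corner pieces (24 mm square) have their tops 66 mm above the table; the sunken middle panel's top is at 62 mm. Between the corners lie four white rim sections, 24 mm wide, which are pushed straight down to shut.
- rim_near_top (a point): middle of the top face of the rim section on the -x side of the lid (a long side, nearest the robot at yaw 0; its length runs along the box's y, 168 mm); the section is 24 mm wide and 12 mm thick, and this point moves with it: 74 mm above the table when fully up, 66 mm (flush with the lid corners) when shut. Grip ribs and a small outward lip mark the middle. The section keeps level wherever along its length it is pressed.
- rim_near (a joint): how far that section (near) has gone down, m: 0 = fully up, 0.008 = shut and flush. It starts up to 2 mm down. The tight snap fit resists with a steady 6 N or so all the way and stays wherever it is left, so it must be pushed right down to its stop (rigid), where it seats.
- rim_far_top (a point): middle of the top face of the rim section on the +x side of the lid (a long side, length along the box's y, 168 mm); the section is 24 mm wide and 12 mm thick, and this point moves with it: 74 mm above the table when fully up, 66 mm (flush with the lid corners) when shut. Grip ribs and a small outward lip mark the middle. The section keeps level wherever along its length it is pressed.
- rim_far (a joint): how far that section (far) has gone down, m: 0 = fully up, 0.008 = shut and flush. It starts up to 2 mm down. The tight snap fit resists with a steady 6 N or so all the way and stays wherever it is left, so it must be pushed right down to its stop (rigid), where it seats.
- rim_left_top (a point): middle of the top face of the rim section on the +y side of the lid (a short side, length along the box's x, 108 mm); the section is 24 mm wide and 12 mm thick, and this point moves with it: 74 mm above the table when fully up, 66 mm (flush with the lid corners) when shut. Grip ribs and a small outward lip mark the middle. The section keeps level wherever along its length it is pressed.
- rim_left (a joint): how far that section (left) has gone down, m: 0 = fully up, 0.008 = shut and flush. It starts up to 4 mm down. The tight snap fit resists with a steady 6 N or so all the way and stays wherever it is left, so it must be pushed right down to its stop (rigid), where it seats.
- rim_right_top (a point): middle of the top face of the rim section on the -y side of the lid (a short side, length along the box's x, 108 mm); the section is 24 mm wide and 12 mm thick, and this point moves with it: 74 mm above the table when fully up, 66 mm (flush with the lid corners) when shut. Grip ribs and a small outward lip mark the middle. The section keeps level wherever along its length it is pressed.
- rim_right (a joint): how far that section (right) has gone down, m: 0 = fully up, 0.008 = shut and flush. It starts up to 4 mm down. The tight snap fit resists with a steady 6 N or so all the way and stays wherever it is left, so it must be pushed right down to its stop (rigid), where it seats.
- adapter: steel leg adapter, a waisted disc 36 mm across and 34 mm tall, standing loose on the lid's sunken middle panel, so its top is 96 mm above the table; origin under its centre
- clamp: aluminium tube clamp, a 42 mm ring 40 mm tall with a small lug, standing near the box's -x side; origin under its centre
- jar: closed jar, 56 mm across, 75 mm tall, standing beyond the box's +x side; origin under its centre
- driver: screwdriver with a black handle, 190 mm long, lying near the box's +y side; origin under its middle, x axis along it
- pylon: upright aluminium tube, 30 mm across, 95 mm tall, standing near the box's -y side; origin under its centre
- foot: white artificial foot with a black sole, 240 mm long, about 130 mm tall, at the left of the table; origin under its middle
- ear_defenders: red ear defenders lying at the right of the table, about 180 mm across, 72 mm tall; origin near the table between the cups

How it is judged:
By the outcome, as a careful person would: the job done as asked, in the order asked, and still so for the second after the job is handed in, with the robot touching nothing.
It also fails if it takes over 51 s, if anything falls off the work surface, if the arm or the gripper's body presses on something with over 40 N, if the wrist force passes 120 N, or if a joint passes its speed limit or range.

## Working session

There is one attempt and no reset: what is moved stays moved. The work goes in short steps, Python scripts to look and compute and a tool call to move; the robot and the scene stay as the last step left them, time stands still between calls to the robot, and variables do not carry over. Pictures are saved under pics/ and viewed, and the job is handed in when it is done.

Besides the shell and the picture viewer there is one more tool, called after "Emit:" as name(argument=value, ...), one argument or row to a line, values as JSON. arm_command: Moves the arm, as the interface text tells. Its arguments: {"type":"object","properties":{"dr":{"type":"array","items":{"type":"array","items":{"type":"number"}}},"dp":{"type":"array","items":{"type":"array","items":{"type":"number"}}},"claw":{"type":"array","items":{"type":"number"}}},"required":["dr","dp","claw"]}

```bash
mkdir -p pics; ls; python3 - <<'E'
from cell import *
import cv2,numpy as np
s=observe()
for k,v in s.items(): print(k,np.round(v,4))
for n in("side","top"):
    p=read_camera(n); cv2.imwrite(f"pics/{n}0.png",p["img"][:,:,::-1]); print(n,p["mtx"],p["k1"],p["view"])
E
```

```text
pics
clock 0.0
qpos [-1.1985  0.4179 -0.0103  1.6142  0.0047  1.1107 -0.053 ]
joint_velocities [ 0.0001  0.0012 -0.0004  0.0013 -0.0005 -0.0004  0.0001]
joint_torque [-9.00000e-04 -8.51261e+01  6.38100e-01 -4.25988e+01 -4.89000e-02
  1.88000e-02  1.00000e-04]
ee_pos [0.2512 0.5719 0.2048]
ee_rot [-6.4540e-01 -3.0744e+00  1.9000e-03]
ft_force [ 0.7129  0.2157 -0.273 ]
wrist_torque [ 0.0108 -0.024   0.0038]
gripper_width 0.094
side [[571.25638705   0.         326.94197484]
 [  0.         571.25638705 239.27227072]
 [  0.           0.           1.        ]] -0.12458421954403838 [[ 0.96763235 -0.25207285  0.01212116 -0.55910735]
 [ 0.13170194  0.54536918  0.82778443 -0.13422936]
 [-0.21527249 -0.7993946   0.56091534 -1.50499848]
 [ 0.          0.          0.          1.        ]]
top [[531.61601366   0.         326.50506917]
 [  0.         531.61601366 238.2533093 ]
 [  0.           0.           1.        ]] -0.11860943375133272 [[-0.01996015 -0.99977434  0.00727017 -0.00832677]
 [ 0.99309487 -0.01898496  0.11576768 -0.5808126 ]
 [-0.11560353  0.00953071  0.99324971 -1.48780303]
 [ 0.          0.          0.          1.        ]]
```

View pics/top0.png

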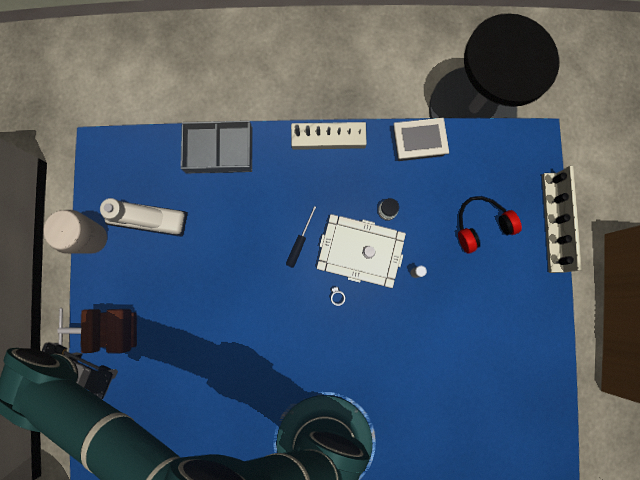

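View pics/side0.png

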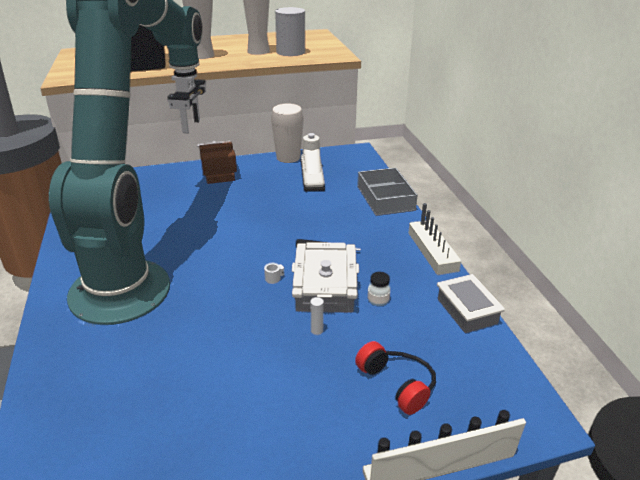

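The top view shows the box centred near (362,250), turned by about 13°. The adapter stands on the lid at (369,252), the clamp at (338,297), the pylon at (419,271), the jar at (388,208) and the driver at (300,240). Next I'll measure the positions.

```bash
cat > h.py <<'E'
from cell import *
import cv2,numpy as np
def rays(p,uv):
    K=p["mtx"];uv=np.asarray(uv,float).reshape(-1,1,2)
    d=np.array([p["k1"],0,0,0,0.])
    n=cv2.undistortPoints(uv,K,d).reshape(-1,2)
    return np.c_[n[:,0],-n[:,1],-np.ones(len(n))]
def at_z(p,uv,z):
    R=p["view"][:3,:3];t=p["view"][:3,3];o=-R.T@t
    d=rays(p,uv)@R
    s=(z-o[2])/d[:,2]
    return o+s[:,None]*d
def at_depth(p,uv,dep):
    R=p["view"][:3,:3];t=p["view"][:3,3]
    return (rays(p,uv)*np.asarray(dep)[:,None]-t)@R
def proj(p,X):
    X=np.asarray(X,float).reshape(-1,3);c=X@p["view"][:3,:3].T+p["view"][:3,3]
    n=np.c_[c[:,0]/-c[:,2],-c[:,1]/-c[:,2]];r2=(n**2).sum(1)
    n=n*(1+p["k1"]*r2)[:,None];K=p["mtx"]
    return np.c_[n[:,0]*K[0,0]+K[0,2],n[:,1]*K[1,1]+K[1,2]]
E
python3 - <<'E'
from h import *
for n in("top","side"):
    p=read_camera(n)
    for l,z in [("box",.066),("rim_near_top",.073),("rim_far_top",.073),("rim_left_top",.072),("rim_right_top",.072),("adapter",.08),("clamp",.03),("jar",.05),("pylon",.06),("driver",.01)]:
        for d in silhouettes(p,l)[:2]:
            m=d["pixels"];v,u=np.nonzero(m);dep=p["depth"][v,u];k=dep>0
            X=at_depth(p,np.c_[u,v][k],dep[k])
            print(n,l,round(d["score"],2),np.round(d["xy"]),m.sum(),"med",np.round(np.median(X,0),3),"zmax",np.round(np.percentile(X[:,2],[5,50,95]),3),"ext",np.round(np.percentile(X,[2,98],axis=0)[:,:2],3).tolist())
        if n=="top" and l=="box":
            m=silhouettes(p,l)[0]["pixels"];v,u=np.nonzero(m)
            X=at_z(p,np.c_[u,v],.066)[:,:2].astype(np.float32)
            print(cv2.minAreaRect(X))
    x=p["img"][180:310,270:440] if n=="top" else p["img"][220:345,250:400]
    cv2.imwrite(f"pics/{n}crop.png",cv2.resize(x[:,:,::-1],None,fx=4.5,fy=4.5,interpolation=cv2.INTER_CUBIC))
E
```

```text
top box 0.63 [360. 250.] 4542 med [ 0.541 -0.112  0.065] zmax [0.057 0.065 0.076] ext [[0.451, -0.226], [0.629, -0.006]]
top box 0.19 [392. 261.] 382 med [ 0.512 -0.211  0.07 ] zmax [0.063 0.07  0.076] ext [[0.464, -0.233], [0.563, -0.188]]
((0.5404337644577026, -0.11516781151294708), (0.23553161323070526, 0.17368760704994202), 76.68589782714844)
top rim_near_top 0.62 [358. 276.] 554 med [ 0.473 -0.096  0.073] zmax [0.066 0.073 0.078] ext [[0.448, -0.173], [0.501, -0.019]]
top rim_near_top 0.21 [395. 257.] 354 med [ 0.514 -0.21   0.07 ] zmax [0.064 0.07  0.076] ext [[0.467, -0.23], [0.562, -0.19]]
top rim_far_top 0.72 [368. 230.] 605 med [ 0.606 -0.133  0.072] zmax [0.056 0.072 0.078] ext [[0.577, -0.211], [0.638, -0.055]]
top rim_left_top 0.81 [327. 241.] 385 med [ 0.569 -0.019  0.07 ] zmax [0.057 0.07  0.075] ext [[0.516, -0.041], [0.618, -0.0]]
top rim_left_top 0.52 [418. 273.] 153 med [ 0.478 -0.271  0.092] zmax [0.007 0.092 0.1  ] ext [[0.464, -0.29], [0.492, -0.261]]
top rim_right_top 0.59 [394. 258.] 361 med [ 0.514 -0.21   0.07 ] zmax [0.064 0.07  0.076] ext [[0.464, -0.23], 
[... 1658 characters left out ...]
6.] 316 med [ 0.413 -0.059  0.024] zmax [0.    0.024 0.037] ext [[0.392, -0.072], [0.441, -0.03]]
side clamp 0.51 [324. 245.] 244 med [ 0.562 -0.024  0.067] zmax [0.061 0.067 0.071] ext [[0.517, -0.043], [0.612, -0.002]]
side jar 0.85 [376. 289.] 636 med [ 0.656 -0.219  0.047] zmax [0.007 0.047 0.074] ext [[0.635, -0.229], [0.685, -0.183]]
side jar 0.54 [350. 271.] 377 med [ 0.603 -0.144  0.07 ] zmax [0.064 0.07  0.073] ext [[0.577, -0.214], [0.63, -0.061]]
side pylon 0.83 [317. 319.] 469 med [ 0.476 -0.286  0.055] zmax [0.004 0.055 0.093] ext [[0.464, -0.293], [0.492, -0.213]]
side driver 0.66 [299. 244.] 40 med [0.514 0.08  0.02 ] zmax [0.016 0.02  0.024] ext [[0.5, 0.055], [0.527, 0.094]]
```

View pics/topcrop.png

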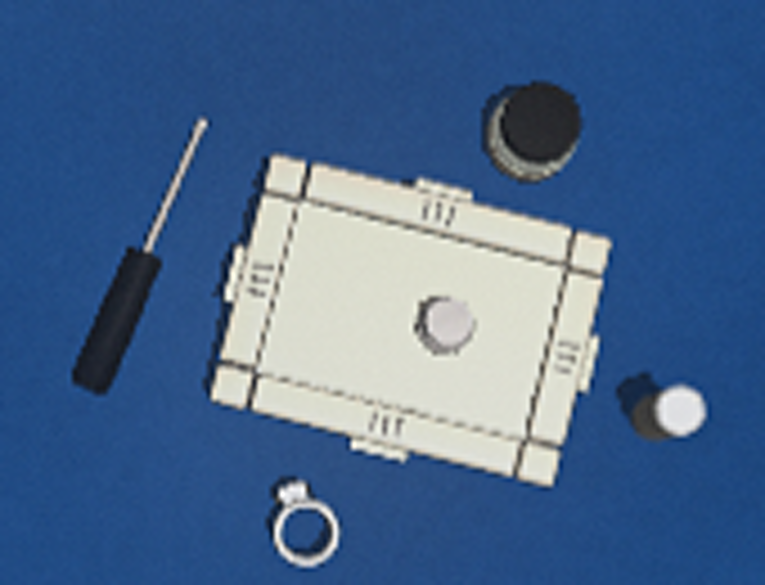

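View pics/sidecrop.png

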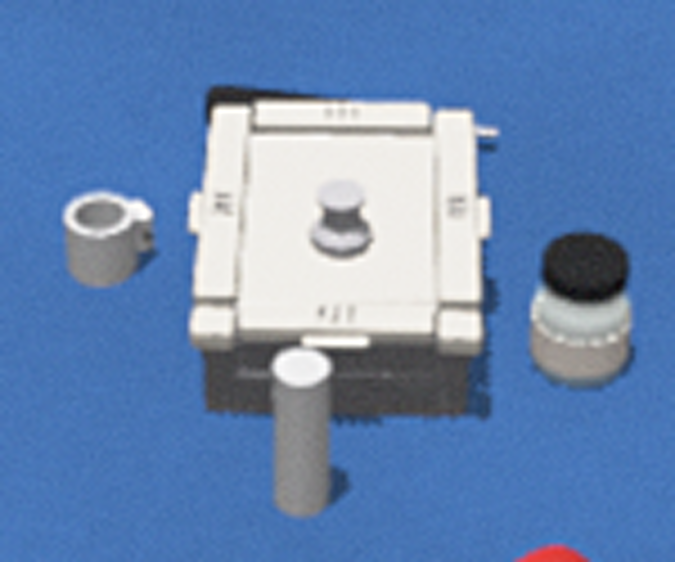

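The crops show all four sections standing proud, with the lid's corners at crop pixels (271,155), (609,238), (552,485) and (212,400). I'll fit the lid rectangle from these and from the rim silhouettes.

```bash
cat >> h.py <<'E'
from scipy.spatial.transform import Rotation as Ro
def goal(xyz,yaw):
    """tool down with tool y along world heading yaw (mod pi) -> dr(deg), dp(mm) in current tool axes"""
    s=observe();R=Ro.from_rotvec(s["ee_rot"]);p=np.array(s["ee_pos"])
    best=None
    for a in(yaw,yaw+np.pi):
        y=np.array([np.cos(a),np.sin(a),0]);z=np.array([0,0,-1.]);x=np.cross(y,z)
        T=Ro.from_matrix(np.c_[x,y,z]);d=(R.inv()*T).as_rotvec()
        if best is None or np.linalg.norm(d)<np.linalg.norm(best): best=d
    print("t",s["clock"],"at",np.round(p,4),"dr",np.round(np.degrees(best),2),"dp",np.round(R.inv().apply(np.array(xyz)-p)*1000,1),"F",np.round(s["ft_force"],1),"q7",np.round(s["qpos"][[0,6]],2))
E
python3 - <<'E'
from h import *
p=read_camera("top")
c=(np.array([(271,155),(609,238),(552,485),(212,400)])+.5)/4.5-.5+[270,180]
g=p["img"][:,:,0].astype(np.uint8)
c2=cv2.cornerSubPix(g,c.astype(np.float32).reshape(-1,1,2),(3,3),(-1,-1),(cv2.TERM_CRITERIA_EPS+3,50,.01)).reshape(-1,2)
print(c.round(1).tolist(),c2.round(1).tolist())
# order FL, FR, NR, NL
loc=np.array([[.08,.11],[.08,-.11],[-.08,-.11],[-.08,.11]])
for cc in(c,c2):
    X=at_z(p,cc,.066)[:,:2]; m=X.mean(0)
    print(X.round(4).tolist(), "sides",np.round([np.linalg.norm(X[i]-X[(i+1)%4]) for i in range(4)],4))
    z=(X-m)@[1,1j];l=loc@[1,1j];yaw=np.angle((z*l.conj()).sum())
    print("centre",m.round(4),"yaw",np.degrees(yaw).round(2))
    e=np.exp(1j*yaw)
    for n,o in dict(near=-.068,far=.068,left=.098j,right=-.098j).items():
        w=e*o;print(n,np.round([m[0]+w.real,m[1]+w.imag],4))
goal([.5,-.1,.15],np.radians(90-14.5))
E
```

```text
[[329.8, 214.1], [404.9, 232.5], [392.3, 287.4], [316.7, 268.5]] [[330.1000061035156, 214.0], [405.3999938964844, 233.0], [391.8999938964844, 287.6000061035156], [316.29998779296875, 268.0]]
[[0.6452, -0.0301], [0.5889, -0.2405], [0.4357, -0.1995], [0.4926, 0.0096]] sides [0.2178 0.1585 0.2167 0.1577]
centre [ 0.5406 -0.1151] yaw -14.98
near [ 0.4749 -0.0976]
far [ 0.6063 -0.1327]
left [ 0.5659 -0.0205]
right [ 0.5153 -0.2098]
[[0.6454, -0.0308], [0.5874, -0.2418], [0.4353, -0.1983], [0.494, 0.0107]] sides [0.2188 0.1582 0.2172 0.157 ]
centre [ 0.5405 -0.115 ] yaw -15.56
near [ 0.475  -0.0968]
far [ 0.606  -0.1333]
left [ 0.5668 -0.0206]
right [ 0.5142 -0.2094]
t 1.3 at [0.2513 0.5722 0.2054] dr [-0.01  0.   -9.21] dp [-498.  -515.5   55.5] F [-0.9 -0.4 -0.3] q7 [-1.2  -0.05]
```

```bash
python3 -c "
from h import *
goal([.475,-.097,.17],np.radians(90-15.2))"
```

```text
t 1.3 at [0.2513 0.5722 0.2054] dr [-0.01  0.   -8.51] dp [-473.9 -522.8   35.5] F [-0.9 -0.4 -0.3] q7 [-1.2  -0.05]
```

Emit:
arm_command(
  dr=[
    [0, 0, -2],
    [0, 0, -4],
    [0, 0, -6],
    [0, 0, -8.5],
    [0, 0, -8.5],
  ],
  dp=[
    [-33, -37, 0],
    [-67, -74, 0],
    [-100, -111, 0],
    [-134, -148, 0],
    [-167, -185, 0],
  ],
  claw=[255, 255, 255, 255, 255],
)

```text
clock: 1.8
ee_pos: [0.3302, 0.3338, 0.2056]
ee_rot: [0.413, 3.114, 0.001]
ft_force: [2.7, 0.1, -0.1]
gripper_width: 0.0574
```

```bash
python3 -c "
from h import *
goal([.475,-.097,.17],np.radians(90-15.2))"
```

```text
t 1.8 at [0.3302 0.3338 0.2056] dr [0.02 0.01 0.09] dp [-252.1 -378.1   35.5] F [ 2.7  0.1 -0.1] q7 [-0.91  0.46]
```

Emit:
arm_command(
  dr=[
    [0, 0, 0],
    [0, 0, 0],
    [0, 0, 0],
    [0, 0, 0],
    [0, 0, 0],
  ],
  dp=[
    [-26, -40, 0],
    [-52, -79, 0],
    [-79, -118, 0],
    [-105, -158, 0],
    [-132, -197, 0],
  ],
  claw=[255, 255, 255, 255, 255],
)

```text
clock: 2.3
ee_pos: [0.4065, 0.1073, 0.2059]
ee_rot: [0.413, 3.113, 0.002]
ft_force: [1.1, 0.4, 0.5]
gripper_width: 0.0169
```

```bash
python3 -c "
from h import *
goal([.475,-.097,.13],np.radians(90-15.2))"
```

```text
t 2.3 at [0.4065 0.1073 0.2059] dr [0.07 0.04 0.09] dp [-119.3 -179.5   75.7] F [1.1 0.4 0.5] q7 [-0.61  0.99]
```

Emit:
arm_command(
  dr=[
    [0, 0, 0],
    [0, 0, 0],
    [0, 0, 0],
    [0, 0, 0],
    [0, 0, 0],
  ],
  dp=[
    [-27, -40, 15],
    [-53, -80, 30],
    [-80, -120, 45],
    [-107, -160, 60],
    [-119, -179, 75],
  ],
  claw=[255, 255, 255, 255, 255],
)

```text
clock: 2.8
ee_pos: [0.4756, -0.1001, 0.1305]
ee_rot: [0.417, 3.112, 0.0]
ft_force: [0.2, 0.6, -1.3]
gripper_width: 0.0005
```

Emit:
arm_command(
  dr=[
    [0, 0, 0],
    [0, 0, 0],
    [0, 0, 0],
  ],
  dp=[
    [0, 0, 0],
    [0, 0, 0],
    [0, 0, 0],
  ],
  claw=[255, 255, 255],
)

```text
clock: 3.1
ee_pos: [0.4757, -0.0991, 0.1309]
ee_rot: [0.415, 3.111, 0.001]
ft_force: [-0.2, -0.4, 0.5]
gripper_width: 0.0
```

```bash
python3 -c "
from h import *
goal([.475,-.097,.08],np.radians(90-15.2))
p=read_camera('side');cv2.imwrite('pics/s1.png',cv2.resize(p['img'][120:360,200:440,::-1],None,fx=2.5,fy=2.5))
p=read_camera('wrist');cv2.imwrite('pics/w1.png',p['img'][:,:,::-1])"
```

```text
t 3.1 at [ 0.4757 -0.0991  0.1309] dr [ 0.06  0.15 -0.  ] dp [ 1.3  1.8 50.9] F [-0.2 -0.4  0.5] q7 [-0.27  1.61]
```

View pics/s1.png

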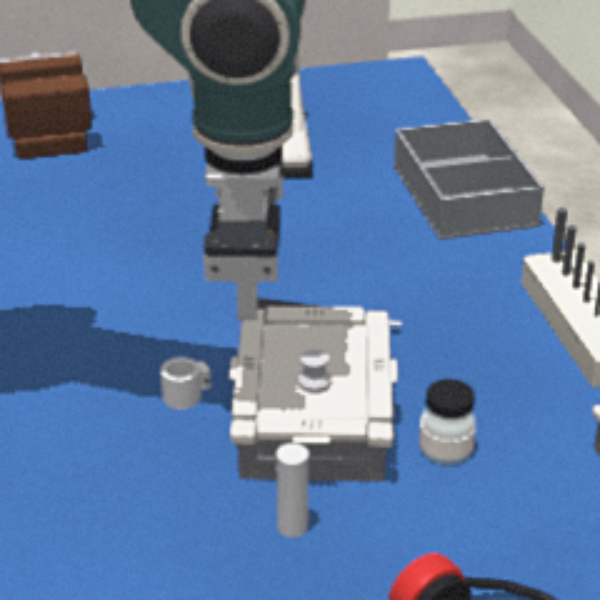

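View pics/w1.png

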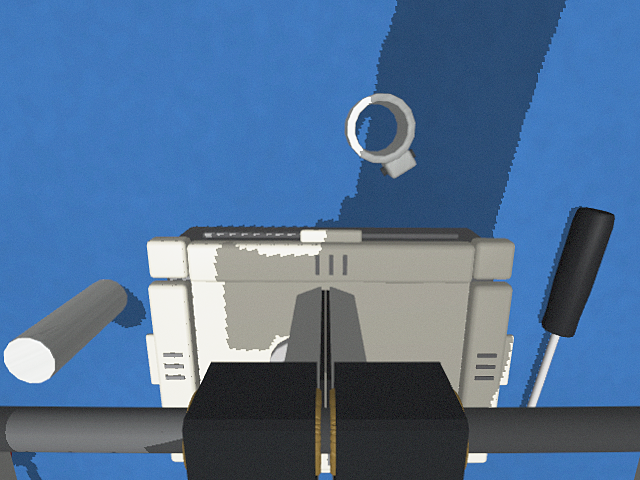

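The wrist view shows the shut tips (325,290) lined up with the near section's ribs (330,262). The neighbouring objects are clear, so I'll descend.

Emit:
arm_command(
  dr=[
    [0, 0, 0],
    [0, 0, 0],
    [0, 0, 0],
    [0, 0, 0],
  ],
  dp=[
    [1, 2, 20],
    [1, 2, 40],
    [1, 2, 53],
    [1, 2, 53],
  ],
  claw=[255, 255, 255, 255],
)

```text
clock: 3.6
ee_pos: [0.4748, -0.0961, 0.0771]
ee_rot: [0.413, 3.113, 0.001]
ft_force: [-0.5, -0.1, -0.3]
gripper_width: 0.0008
```

Emit:
arm_command(
  dr=[
    [0, 0, 0],
    [0, 0, 0],
    [0, 0, 0],
    [0, 0, 0],
  ],
  dp=[
    [0, 0, 3],
    [0, 0, 6],
    [0, 0, 9],
    [0, 0, 9],
  ],
  claw=[255, 255, 255, 255],
)

```text
clock: 4.0
ee_pos: [0.4751, -0.0961, 0.0684]
ee_rot: [0.413, 3.112, 0.001]
ft_force: [-0.3, 0.6, -0.1]
gripper_width: -0.0001
```

Emit:
arm_command(
  dr=[
    [0, 0, 0],
    [0, 0, 0],
  ],
  dp=[
    [0, 0, 2],
    [0, 0, 3],
  ],
  claw=[255, 255],
)

```text
clock: 4.2
ee_pos: [0.4754, -0.0961, 0.0659]
ee_rot: [0.413, 3.112, 0.002]
ft_force: [-10.4, 1.5, 33.9]
gripper_width: 0.0008
```

```bash
python3 -c "
from h import *
goal([.475,-.097,.08],np.radians(90-15.2))
p=read_camera('side');cv2.imwrite('pics/s2.png',cv2.resize(p['img'][210:340,240:390,::-1],None,fx=5,fy=4.5,interpolation=2))
p=read_camera('wrist');cv2.imwrite('pics/w2.png',p['img'][:,:,::-1])"
```

```text
t 4.2 at [ 0.4754 -0.0961  0.0659] dr [0.09 0.12 0.09] dp [  0.1  -0.9 -14.1] F [-10.4   1.5  33.9] q7 [-0.23  1.67]
```

View pics/s2.png

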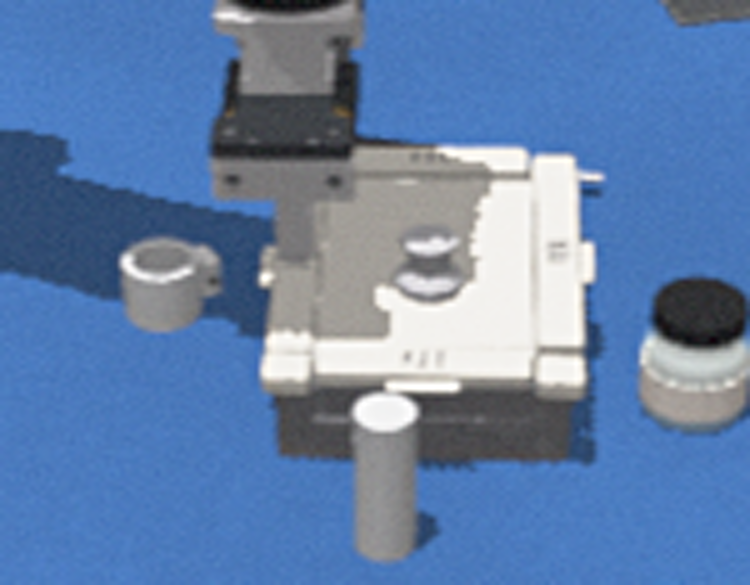

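View pics/w2.png

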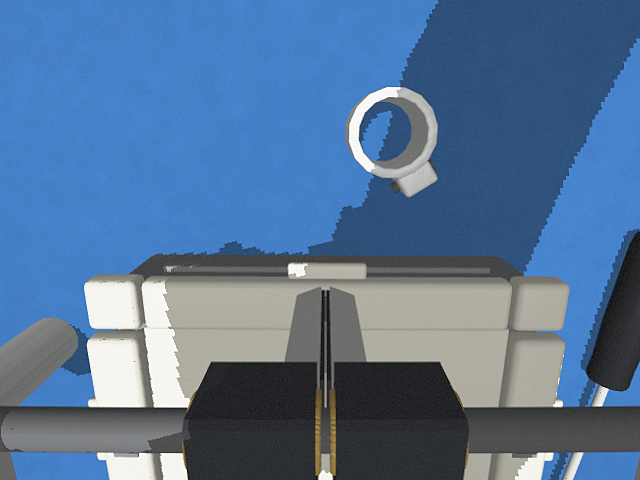

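The wrist view shows the near section level with the corners: its front edge at row 280 lines up with the corner tops. The force rose to 34 N at z=65.9 mm, so it's on its stop. Next is a straight lift, then the left section.

Emit:
arm_command(
  dr=[
    [0, 0, 0],
    [0, 0, 0],
    [0, 0, 0],
  ],
  dp=[
    [0, 0, -20],
    [0, 0, -45],
    [0, 0, -50],
  ],
  claw=[255, 255, 255],
)

```text
clock: 4.6
ee_pos: [0.4763, -0.0964, 0.1183]
ee_rot: [0.413, 3.109, 0.003]
ft_force: [0.1, 0.2, -1.8]
gripper_width: 0.0004
```

```bash
python3 -c "
from h import *
goal([.566,-.022,.115],np.radians(90-15.2))
p=read_camera('wrist');cv2.imwrite('pics/w3.png',p['img'][:,:,::-1])"
```

```text
t 4.6 at [ 0.4763 -0.0964  0.1183] dr [0.14 0.29 0.07] dp [-67.2  95.3   3.8] F [ 0.1  0.2 -1.8] q7 [-0.26  1.62]
```

View pics/w3.png

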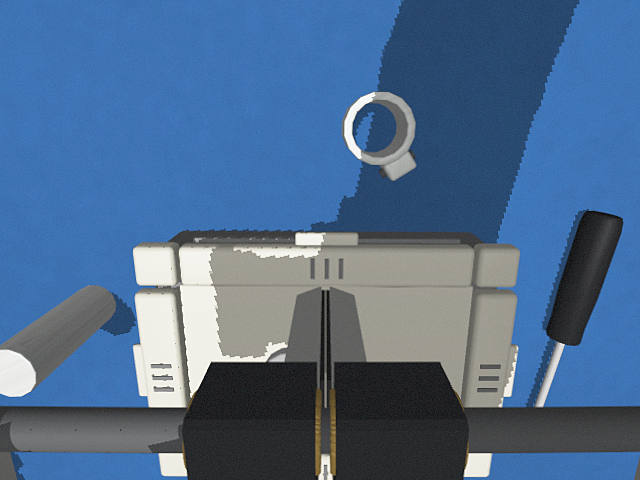

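The near section (330,265) is now level with the corner pieces either side of it. On to the left section.

Emit:
arm_command(
  dr=[
    [0, 0, 0],
    [0, 0, 0],
    [0, 0, 0],
    [0, 0.2, 0],
    [0, 0.2, 0],
  ],
  dp=[
    [-22, 32, 0],
    [-45, 64, 0],
    [-67, 95, 0],
    [-67, 95, 4],
    [-67, 95, 4],
  ],
  claw=[255, 255, 255, 255, 255],
)

```text
clock: 5.15
ee_pos: [0.5652, -0.0218, 0.113]
ee_rot: [-0.412, -3.114, -0.003]
ft_force: [-0.5, -1.1, -0.4]
gripper_width: 0.0005
```

```bash
python3 -c "
from h import *
goal([.566,-.022,.077],np.radians(90-15.2))
p=read_camera('wrist');cv2.imwrite('pics/w4.png',p['img'][:,:,::-1])
"
```

```text
t 5.15 at [ 0.5652 -0.0218  0.113 ] dr [ 0.1  -0.03  0.14] dp [-0.9 -0.1 35.9] F [-0.5 -1.1 -0.4] q7 [-0.35  1.49]
```

View pics/w4.png

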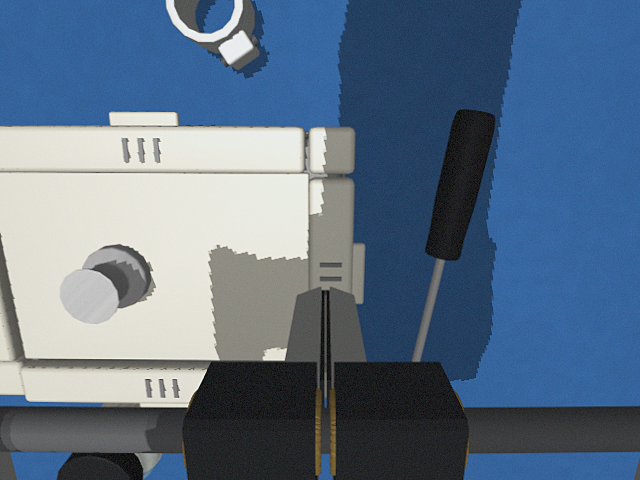

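The tips (325,290) are over the left section, which spans columns 308–355, slightly to its inner side. Pressing now.

Emit:
arm_command(
  dr=[
    [0, 0, 0],
    [0, 0, 0],
    [0, 0, 0],
    [0, 0, 0],
    [0, 0, 0],
  ],
  dp=[
    [-1, 0, 18],
    [-1, 0, 36],
    [-1, 0, 40],
    [-1, 0, 44],
    [-1, 0, 46],
  ],
  claw=[255, 255, 255, 255, 255],
)

```text
clock: 5.7
ee_pos: [0.5654, -0.0234, 0.0678]
ee_rot: [-0.415, -3.114, -0.002]
ft_force: [-4.8, -2.2, 6.0]
gripper_width: 0.0005
```

```bash
python3 -c "
from h import *
goal([.566,-.022,.065],np.radians(90-15.2))
"
```

```text
t 5.7 at [ 0.5654 -0.0234  0.0678] dr [ 0.08 -0.02  0.01] dp [-0.2  1.5  2.8] F [-4.8 -2.2  6. ] q7 [-0.32  1.52]
```

Emit:
arm_command(
  dr=[
    [0, 0, 0],
    [0, 0, 0],
    [0, 0, 0],
  ],
  dp=[
    [0, 0, 2],
    [0, 0, 2.5],
    [0, 0, 2.5],
  ],
  claw=[255, 255, 255],
)

```text
clock: 6.0
ee_pos: [0.5654, -0.0235, 0.0663]
ee_rot: [0.416, 3.114, 0.003]
ft_force: [-4.2, 0.6, 6.2]
gripper_width: 0.0007
```

Emit:
arm_command(
  dr=[
    [0, 0, 0],
    [0, 0, 0],
  ],
  dp=[
    [0, 0, 1],
    [0, 0, 1.5],
  ],
  claw=[255, 255],
)

```text
clock: 6.2
ee_pos: [0.5655, -0.0235, 0.0661]
ee_rot: [0.416, 3.113, 0.005]
ft_force: [-9.4, 1.9, 21.8]
gripper_width: 0.0003
```

It's seated, at 21.8 N and z=66.1 mm. Lifting, then the far section.

Emit:
arm_command(
  dr=[
    [0, 0, 0],
    [0, 0, 0],
    [0, 0, 0],
  ],
  dp=[
    [0, 0, -20],
    [0, 0, -45],
    [0, 0, -50],
  ],
  claw=[255, 255, 255],
)

```text
clock: 6.5
ee_pos: [0.5669, -0.024, 0.1192]
ee_rot: [0.416, 3.109, 0.006]
ft_force: [0.3, -0.2, -0.5]
gripper_width: 0.0005
```

```bash
python3 -c "
from h import *
goal([.604,-.132,.115],np.radians(90-15.2))
p=read_camera('wrist');cv2.imwrite('pics/w5.png',p['img'][:,:,::-1])
"
```

```text
t 6.5 at [ 0.5669 -0.024   0.1192] dr [ 0.26  0.25 -0.04] dp [-64.2 -94.5   4.1] F [ 0.3 -0.2 -0.5] q7 [-0.35  1.49]
```

View pics/w5.png

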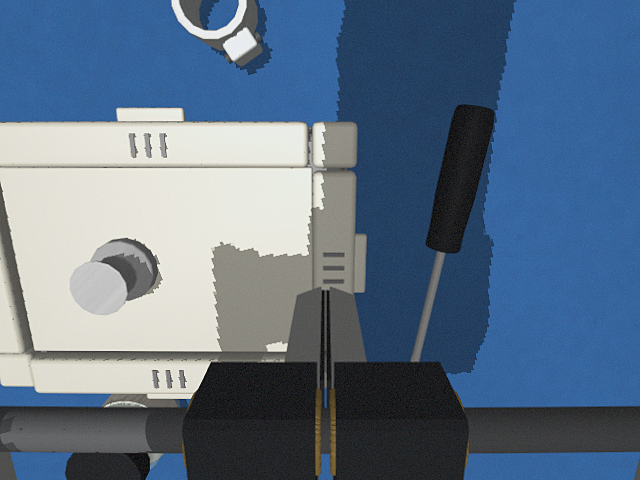

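The left section (335,230) now looks flush with its corner piece (335,145), and the adapter hasn't moved. On to the far section.

Emit:
arm_command(
  dr=[
    [0, 0, 0],
    [0.1, 0.1, 0],
    [0.2, 0.2, 0],
    [0.2, 0.2, 0],
    [0.2, 0.2, 0],
  ],
  dp=[
    [-22, -32, 0],
    [-43, -63, 0],
    [-64, -94, 0],
    [-64, -94, 4],
    [-64, -94, 4],
  ],
  claw=[255, 255, 255, 255, 255],
)

```text
clock: 7.05
ee_pos: [0.6031, -0.132, 0.1134]
ee_rot: [-0.419, -3.113, -0.001]
ft_force: [-0.1, 1.1, -0.4]
gripper_width: 0.0006
```

```bash
python3 -c "
from h import *
goal([.604,-.132,.077],np.radians(90-15.2))
p=read_camera('wrist');cv2.imwrite('pics/w6.png',p['img'][:,:,::-1])
"
```

```text
t 7.05 at [ 0.6031 -0.132   0.1134] dr [ 0.04 -0.05 -0.12] dp [-0.9  0.2 36.4] F [-0.1  1.1 -0.4] q7 [-0.15  1.69]
```

View pics/w6.png

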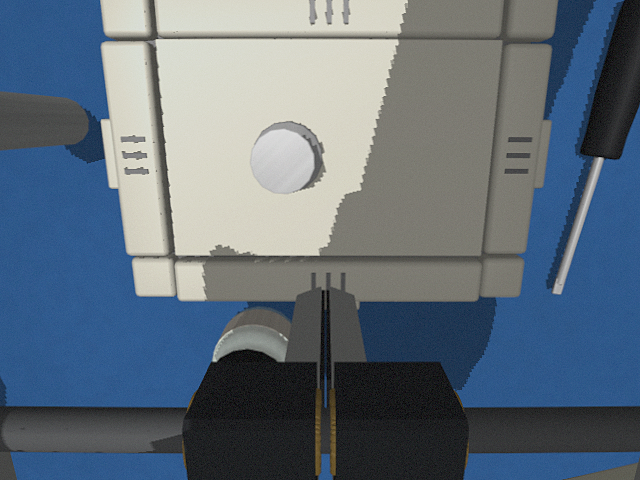

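The tips (325,290) are over the far section's ribs, with the jar clear. Pressing.

Emit:
arm_command(
  dr=[
    [0, 0, 0],
    [0, 0, 0],
    [0, 0, 0],
    [0, 0, 0],
    [0, 0, 0],
  ],
  dp=[
    [-1, 0, 18],
    [-1, 0, 36],
    [-1, 0, 40],
    [-1, 0, 44],
    [-1, 0, 46],
  ],
  claw=[255, 255, 255, 255, 255],
)

```text
clock: 7.6
ee_pos: [0.604, -0.1298, 0.0682]
ee_rot: [-0.414, -3.113, -0.003]
ft_force: [-4.6, 3.8, 6.0]
gripper_width: 0.0003
```

Emit:
arm_command(
  dr=[
    [0, 0, 0],
    [0, 0, 0],
    [0, 0, 0],
  ],
  dp=[
    [0, 0, 2],
    [0, 0, 2.5],
    [0, 0, 2.5],
  ],
  claw=[255, 255, 255],
)

```text
clock: 7.9
ee_pos: [0.6042, -0.1296, 0.0667]
ee_rot: [-0.414, -3.114, -0.003]
ft_force: [-2.7, -1.3, 4.5]
gripper_width: 0.0008
```

Emit:
arm_command(
  dr=[
    [0, 0, 0],
    [0, 0, 0],
  ],
  dp=[
    [0, 0, 1],
    [0, 0, 2],
  ],
  claw=[255, 255],
)

```text
clock: 8.1
ee_pos: [0.6043, -0.1296, 0.066]
ee_rot: [0.413, 3.114, 0.003]
ft_force: [-10.7, -0.1, 28.7]
gripper_width: 0.0003
```

It's seated, at 28.7 N and z=66.0 mm. Lifting, then the right section.

Emit:
arm_command(
  dr=[
    [0, 0, 0],
    [0, 0, 0],
    [0, 0, 0],
  ],
  dp=[
    [0, 0, -20],
    [0, 0, -50],
    [0, 0, -60],
  ],
  claw=[255, 255, 255],
)

```text
clock: 8.4
ee_pos: [0.6056, -0.1296, 0.1291]
ee_rot: [0.412, 3.11, 0.004]
ft_force: [0.8, -0.2, 0.0]
gripper_width: 0.0003
```

```bash
python3 -c "
from h import *
goal([.516,-.2085,.115],np.radians(90-15.2))
p=read_camera('wrist');cv2.imwrite('pics/w7.png',p['img'][:,:,::-1])
"
```

```text
t 8.4 at [ 0.6056 -0.1296  0.1291] dr [0.16 0.21 0.1 ] dp [ 66.  -99.5  13.6] F [ 0.8 -0.2  0. ] q7 [-0.16  1.68]
```

View pics/w7.png

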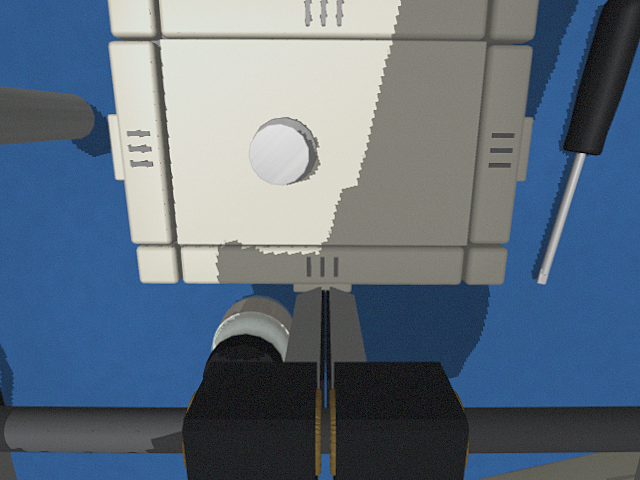

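The far section (320,265) is flush with its corners, and nothing has been disturbed. Next is the right section.

Emit:
arm_command(
  dr=[
    [0, 0, 0],
    [0, 0.1, 0],
    [0.1, 0.2, 0],
    [0.1, 0.2, 0],
    [0.1, 0.2, 0],
  ],
  dp=[
    [22, -33, 0],
    [44, -66, 0],
    [66, -99, 0],
    [66, -99, 10],
    [66, -99, 14],
  ],
  claw=[255, 255, 255, 255, 255],
)

```text
clock: 8.95
ee_pos: [0.5159, -0.2078, 0.114]
ee_rot: [0.414, 3.114, 0.003]
ft_force: [-0.5, 0.1, -0.6]
gripper_width: 0.0003
```

```bash
python3 -c "
from h import *
goal([.516,-.2085,.077],np.radians(90-15.2))
p=read_camera('wrist');cv2.imwrite('pics/w8.png',p['img'][:,:,::-1])
"
```

```text
t 8.95 at [ 0.5159 -0.2078  0.114 ] dr [0.1  0.01 0.06] dp [-0.3 -0.7 37. ] F [-0.5  0.1 -0.6] q7 [-0.04  1.85]
```

View pics/w8.png

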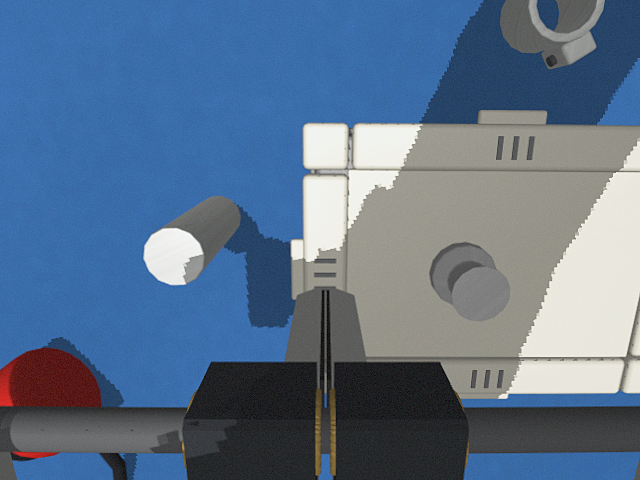

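The tips (325,290) are centred on the right section, which spans columns 303–348. Pressing.

Emit:
arm_command(
  dr=[
    [0, 0, 0],
    [0, 0, 0],
    [0, 0, 0],
    [0, 0, 0],
    [0, 0, 0],
  ],
  dp=[
    [0, 0, 18],
    [0, 0, 36],
    [0, 0, 40],
    [0, 0, 44],
    [0, 0, 47],
  ],
  claw=[255, 255, 255, 255, 255],
)

```text
clock: 9.5
ee_pos: [0.5167, -0.2061, 0.0668]
ee_rot: [-0.41, -3.114, -0.004]
ft_force: [-2.9, 3.3, 6.3]
gripper_width: 0.0003
```

Emit:
arm_command(
  dr=[
    [0, 0, 0],
    [0, 0, 0],
    [0, 0, 0],
  ],
  dp=[
    [0, 0, 2],
    [0, 0, 2.5],
    [0, 0, 2.5],
  ],
  claw=[255, 255, 255],
)

```text
clock: 9.8
ee_pos: [0.5169, -0.2061, 0.066]
ee_rot: [-0.41, -3.114, -0.005]
ft_force: [-12.0, 2.9, 26.6]
gripper_width: 0.0005
```

It's seated, at 26.6 N and z=66.0 mm. I'll lift clear and check.

Emit:
arm_command(
  dr=[
    [0, 0, 0],
    [0, 0, 0],
    [0, 0, 0],
    [0, 0, 0],
    [0, 0, 0],
  ],
  dp=[
    [0, 0, -20],
    [0, 0, -60],
    [0, 0, -100],
    [0, 0, -140],
    [0, 0, -160],
  ],
  claw=[255, 255, 255, 255, 255],
)

```text
clock: 10.3
ee_pos: [0.5182, -0.2068, 0.2301]
ee_rot: [0.409, 3.111, 0.004]
ft_force: [0.1, -0.7, 0.1]
gripper_width: 0.0003
```

Emit:
arm_command(
  dr=[
    [0, 0, 0],
    [0, 0, 0],
    [0, 0, 0],
    [0, 0, 0],
    [0, 0, 0],
  ],
  dp=[
    [40, 0, -10],
    [80, 0, -10],
    [120, 0, -10],
    [150, 0, -10],
    [150, 0, -10],
  ],
  claw=[255, 255, 255, 255, 255],
)

```text
clock: 10.8
ee_pos: [0.3712, -0.1674, 0.2404]
ee_rot: [0.408, 3.109, 0.007]
ft_force: [1.3, -0.3, 0.1]
gripper_width: 0.0006
```

```bash
python3 - <<'E'
from h import *
s=observe();print(s["clock"],s["ee_pos"],s["ft_force"])
P=read_camera('side');cv2.imwrite('pics/s9.png',cv2.resize(P['img'][210:340,240:390,::-1],None,fx=5,fy=4.5,interpolation=2))
W=read_camera('wrist');cv2.imwrite('pics/w9.png',W['img'][:,:,::-1])
c=np.array([.5405,-.115]);e=np.exp(1j*np.radians(-15.2))
def q(p,X,r=2):
    uv=proj(p,X)[0];u,v=np.round(uv).astype(int)
    if not(r<u<640-r and r<v<480-r): return None
    d=p["depth"][v-r:v+r+1,u-r:u+r+1].ravel();d=d[d>0]
    return np.round(at_depth(p,uv,[np.median(d)])[0,2]*1000,1),(int(u),int(v))
pts={}
for n,o in dict(near=-.068,far=.068,left=.098j,right=-.098j).items():
  for k in(-.03,0,.03): pts[n+str(k)]=o+(k*1j if n in("near","far") else k)
for n,o in dict(FL=.068+.098j,FR=.068-.098j,NR=-.068-.098j,NL=-.068+.098j,panel=-.03+.03j).items(): pts[n]=o
for n,o in pts.items():
    w=e*o;X=[c[0]+w.real,c[1]+w.imag,.066]
    print(n,q(P,X,1),q(W,X))
for l in("adapter","clamp","jar","pylon"):
    for d in silhouettes(P,l)[:1]:
        v,u=np.nonzero(d["pixels"]);X=at_depth(P,np.c_[u,v],P["depth"][v,u]);print(l,d["xy"],np.round(np.median(X,0),3))
E
```

```text
10.8 [ 0.37116499 -0.16736553  0.24038989] [ 1.33180813 -0.34752506  0.0657622 ]
near-0.03 (np.float64(62.5), (298, 273)) (np.float64(65.5), (397, 309))
near0 (np.float64(63.0), (299, 266)) (np.float64(65.6), (431, 309))
near0.03 (np.float64(62.6), (299, 259)) (np.float64(65.2), (464, 309))
far-0.03 (np.float64(63.9), (351, 274)) (np.float64(361.0), (390, 437))
far0 (np.float64(62.9), (351, 267)) (np.float64(361.4), (420, 436))
far0.03 (np.float64(61.8), (350, 260)) (np.float64(361.2), (451, 436))
left-0.03 (np.float64(62.6), (314, 245)) (np.float64(65.2), (534, 347))
left0 (np.float64(61.9), (325, 245)) (np.float64(65.7), (529, 376))
left0.03 (np.float64(63.1), (336, 245)) (np.float64(65.4), (525, 403))
right-0.03 (np.float64(63.7), (312, 290)) (np.float64(291.9), (321, 347))
right0 (np.float64(63.1), (324, 290)) (np.float64(308.2), (321, 376))
right0.03 (np.float64(62.7), (336, 290)) (np.float64(349.1), (321, 404))
FL (np.float64(66.2), (350, 246)) (np.float64(354.9), (519, 436))
FR (np.float64(63.5), (351, 291)) (np.float64(355.3), (321, 437))
NR (np.float64(63.5), (296, 290)) (np.float64(261.8), (321, 309))
NL (np.float64(63.6), (300, 245)) (np.float64(65.5), (540, 309))
panel (np.float64(60.3), (313, 260)) (np.float64(61.2), (460, 347))
adapter [325.7, 269.2] [ 0.534 -0.144  0.077]
clamp [297.3, 268.1] [ 0.472 -0.096  0.063]
jar [376.5, 289.5] [ 0.657 -0.217  0.047]
pylon [317.6, 314.8] [ 0.476 -0.286  0.058]
```

View pics/s9.png

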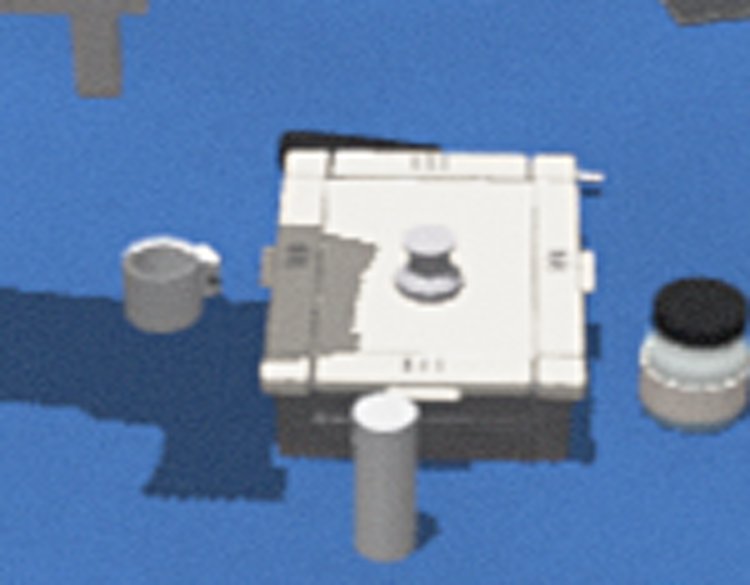

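View pics/w9.png

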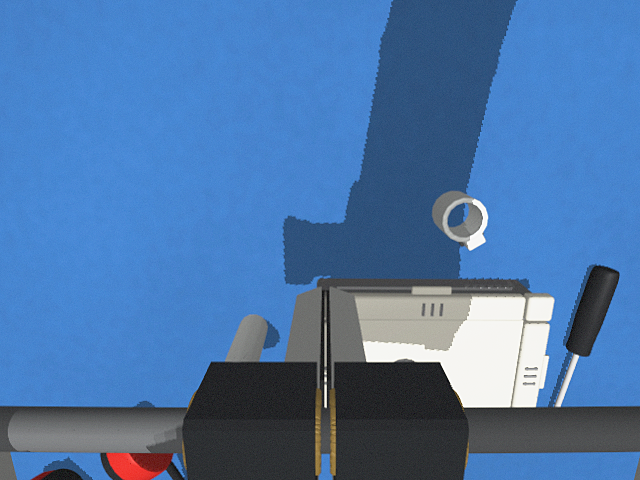

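The side view shows all four sections level with the corners. Depths are about 63 mm for both sections and corners from the side camera. The wrist camera gives 65.2–65.7 mm for near, left and a corner. The adapter, jar and pylon haven't moved, so I'll hand it in.

```bash
python3 -c "
from cell import *
print(close_job())"
```

```text
the job is handed in; nothing more can be done
None
```

All four rim sections are pressed home and the job is handed in at about 11 s of the 51 s allowed. I pressed near, left, far, then right with the shut fingertips, and went straight up after each press.

**Each section reached its stop.** The force rose well above the 6 N of the snap fit at the flush height of 66 mm:

| Section | Force (N) | Fingertip height (mm) |
|---|---|---|
| near | 34 | 65.9 |
| left | 22 | 66.1 |
| far | 29 | 66.0 |
| right | 27 | 66.0 |

**Final camera checks.** The side camera put the sections at 62–64 mm and the corners at 63.5–66 mm. It reads about 2–3 mm low overall, but sections and corners agree within its noise. The wrist camera gave 65.2–65.7 mm for the near and left sections and one corner.

**Nothing else moved.** The adapter, jar and pylon measured where they were, and the box, clamp and driver looked undisturbed in the pictures.

**Checks that failed:**
- The final network detection of the clamp landed on the near rim section, so I checked the clamp by eye only.
- The wrist camera's view of the far and right sections was blocked by the gripper. Those two rest on the side camera and the press forces, plus an earlier close-up of the far section.

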